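# Open the bench air valve to its set mark with the fitting tee key

### The arm

A 7-joint arm with a two-finger parallel gripper is mounted at the origin on the work surface. World frame = base frame: x ahead of the robot, y to its left, z up, the work surface at z = 0. Lengths are in m, angles in degrees, forces in N, time in s.
With the tool pointing down it reaches from about 0.4 to 0.85 m from the base axis. Payload 4.5 kg.
Tool frame: the origin (TCP) lies midway between the tips of the shut fingers; the grasp point (between the pads) lies 19 mm behind it (grasp_offset is the distance from the TCP to the grasp point, in m); z points along the fingers, y is the line along which they close (so a half turn about z gives the same grasp; the last joint's range is limited). The gripper opens to 88 mm and grips with 3 to 60 N. Pads are 18 mm wide; open, the fingers measure 123 mm over their backs; the gripper's body (75 mm by 187 mm) begins 45 mm behind the grasp point.
Start: joints at [78.14, 39.483, -11.15, 89.685, 9.013, 51.709, -12.324], TCP at [0.149, -0.607, 0.239] pointing down, gripper open.
Joint ranges: [-172.22, 172.22], [-26.19, 119.32], [-84.43, 86.54], [7.71, 146.69], [-57.33, 237.33], [2.42, 119.75], [-152.13, 152.13]. Speed limits (degrees/s): [147.25, 147.25, 180, 180, 180, 180, 180].

### API

Orientations are given as [roll, pitch, yaw] about the fixed x, y, z axes, in that order (R = Rz(yaw) Ry(pitch) Rx(roll)).
In Python, from station import * gives the robot as it stands. The module is installed in compiled form; this text tells all that it offers.
- The arm moves only by the tool jog_arm, never from a script. Its argument "rows" is a list of rows, each a list of 7 numbers: the shift along the tool's x, y, z in mm, then the turn, a rotation vector about the tool's x, y, z in degrees, then the opening, from 0 (shut) to 1 (fully open). In form: [[dx, dy, dz, ax, ay, az, fingers], ...]. A call has 1 to 10 rows; each row is the pose to reach, as a shift and turn from the pose commanded when the call began, along the tool's axes at that moment; what a row does not reach only later rows make up. A row lasts 1/8 s, in which the tool goes at most 62.5 mm and 10.7 degrees, less where a joint would pass 70% of its speed; a pose out of reach is approached as far as the arm can. A call with a gripper value outside its range is refused whole. The fingers move at their own pace and stop on an object; "grip_force" is the grip in N (left out, the last holds). Time passes only in rows, so rows that repeat a pose let the fingers close. It gives the time, the measured TCP pose, the force, the opening and the grip force at its end, in the units of the state.
- sense(): the state, without advancing time (a new reading comes with each control period).
- get_image(name): name is "scene" or "top"; returns a dict with "img" (420x560x3 uint8, red, green, blue), "fx", "fy", "cx", "cy" (pixels), "R" (3x3) and "t" (3): a world point X has camera coordinates R X + t. Camera axes: x right, y down, z forward; pixel columns grow to the right and rows downward; lengths in m; the calibration is good to about 2 mm. A picture is of the moment at which its call begins. There is no depth.
- job_done(): hands the job in; it is judged then, once.
The state is a dict: "t": time; "joint_pos": joint angles; "qvel": joint speeds; "joint_torque": joint torques, N m; "tcp_pos": TCP position; "tool_rot": TCP orientation; "ft_force": force on the tool from outside, world axes, zero at the start; "wrist_torque": the same for the moment, N m; "gripper_width": opening from 0.0 (shut) to 1.0 (fully open); "finger_force": force on a finger pad.
Only numpy, scipy, OpenCV 4.12 (cv2) and the standard library are available. Lean on these libraries where they do the work, as an engineer would, in place of code of your own. Each camera call takes 0.05 s, during which the arm holds its last target. There are 200 camera calls.

### The job

The bench's compressed-air valve has a bare square stem and no handle: from the tray take the one tee key whose socket fits the stem, push it fully down onto the stem, and with it turn the valve open until its pointer lines up with the clip on the dial's rim. Leave the key standing on the stem. Turn the valve only with the key, keep the gripper and arm off the valve, its gauge and its filter, and leave the other keys, the glue bottle, the barrel, the mallet and the green box where they are.

Things in the scene. Friction and masses are not known exactly. Their poses are not given: they have to be found in the camera images.
- valve: fixed valve station. Origin: underside centre of its base plate (90 x 270 x 8 mm, long side along y), on the upright stem axis. 26 mm pipe along y, 38 mm up; dial 100 mm across, top face 73 mm up. At y = +100 mm a pressure gauge, 52 mm across, 20 mm thick along x, top 176 mm up; at y = -100 mm a filter bowl with cap, 50 mm across, top 170 mm up
- stem (a joint): turning angle of the valve stem in rad: 0 when the pointer points along the valve's +x axis, growing counter-clockwise seen from above (opening). Free to turn from -0.15 to 2.2; starts nearly shut between 0 and 0.3. It stays where it is left; turning takes about 0.12 N m
- stem_seat (a point): on the stem axis, 82 mm above the bench: top of the round 40 mm collar on which the key's socket comes to rest. Axes turn with the stem: x along the pointer, z up. The stem rises 23 mm from here: a 16 mm square (faces square to x and y) for 16 mm, then a 7 mm lead-in cone narrowing to 9 mm across
- pointer_tip (a point): tip of the flat dark steel pointer (8 mm wide) that turns with the stem just over the dial, 54 mm from the stem axis
- mark_tip (a point): index point of the dark steel clip (12 mm wide, 30 mm long, reaching from 48 to 78 mm from the stem axis) fixed on the dial's rim: on the clip's centre line, 54 mm from the axis, 78 mm above the bench, as high as the pointer: the pointer tip belongs here. It lies counter-clockwise of the starting pointer, 0.8 to 1.35 rad from the valve's +x axis
- tray: fixed plywood tray, 110 x 290 mm (long side along y), walls 22 mm high, 5 mm thick; origin: underside centre; inner floor 5 mm up. In it stand, in a row along y, in any order and turned, three steel tee keys, about 0.2 kg, 85 mm tall: square socket (open below) 40 mm long, then a 12 mm shaft, on top a handle bar 64 mm long, 14 mm wide, 14 mm high
- key_middle_bar (a point): middle of the bar of the key that fits, on its axis, 78 mm above its lower end (so 78 mm above the collar when seated); x along the bar, z up. Socket 28 mm square outside, with an 18 mm square hole 28 mm deep, sides parallel to the bar: fits the stem in any of four quarter turns, with about 0.13 rad turning play either side of centre
- key_small_bar (a point): middle of the handle bar of the small key, 78 mm above its lower end: socket 21 mm square outside, hole 12.5 mm, too small for the stem
- key_large_bar (a point): middle of the handle bar of the large key, 78 mm above its lower end: socket 37 mm square outside, hole 26 mm, too loose to turn the stem
- barrel_mid (a point): bystander: wooden model barrel with black hoops, 82 mm across, 109 mm tall, standing; point at its middle, 52 mm up
- mallet_mid (a point): bystander: orange mallet lying flat, 208 mm long along its y axis (head 90 mm wide along x, 44 mm across, at +y); point on the handle, 22 mm up, 75 mm from the head's middle
- parts_box_mid (a point): bystander: open green box, 90 x 150 x 50 mm (long side along y); point at its middle, 25 mm up
- glue_mid (a point): bystander: white glue bottle, 40 mm across, 120 mm tall, standing between the tray and the valve; point at its middle, 60 mm up
Not all that is in view belongs to the job. What is shaped like the part that bears key_middle_bar but blue is not meant.

How it is judged:
By the outcome, as a careful person would: the job done as asked, in the order asked, and still so for the second after the job is handed in, with the robot touching nothing.
It also fails if it takes over 50 s, if anything falls off the work surface, if the arm or the gripper's body presses on something with over 40 N, if the wrist force passes 120 N, or if a joint passes its speed limit or range.

## Working session

There is one attempt and no reset: what is moved stays moved. The work goes in short steps, Python scripts to look and compute and a tool call to move; the robot and the scene stay as the last step left them, time stands still between calls to the robot, and variables do not carry over. Pictures are saved under pics/ and viewed, at most 10 in all, crops included, and the job is handed in when it is done.

Besides the shell and the picture viewer there is one more tool, called after "Emit:" by a JSON object that holds its "method" and its "body", one argument or row to a line. jog_arm: Moves the arm, as the interface text tells. Its arguments: {"type":"object","properties":{"rows":{"type":"array"},"grip_force":{"type":"number"}},"required":["rows"]}

```bash
mkdir -p pics
cat > h.py <<'E'
from station import *
import numpy as np, cv2
def snap(n,f):
    d=get_image(n); cv2.imwrite(f'pics/{f}.png',d['img'][:,:,::-1]); np.savez(f'pics/{f}.npz',**d); return d
def ray(d,u,v,z):
    R=np.array(d['R']);t=np.array(d['t']);c=-R.T@t
    r=R.T@np.array([(u-d['cx'])/d['fx'],(v-d['cy'])/d['fy'],1.])
    return c+r*(z-c[2])/r[2]
def proj(d,X):
    p=np.array(d['R'])@np.array(X)+np.array(d['t']); return np.array([d['fx']*p[0]/p[2]+d['cx'],d['fy']*p[1]/p[2]+d['cy']])
E
python3 - <<'E'
from h import *
for n in('scene','top'):
    d=snap(n,n+'0'); print(n,d['fx'],-np.array(d['R']).T@d['t'],np.round(d['R'],3).tolist())
s=sense();print(s)
E
```

```text
scene 527.645890449217 [ 1.42224606 -0.08672587  0.83476671] [[0.047, 0.999, -0.009], [0.657, -0.038, -0.753], [-0.752, 0.03, -0.659]]
top 412.7936532336573 [ 0.41935927 -0.02711095  1.247325  ] [[0.021, -1.0, 0.021], [-0.994, -0.023, -0.103], [0.104, -0.019, -0.994]]
{'t': 0.1, 'joint_pos': array([ 78.14051298,  39.52675097, -11.14702537,  89.73907336,
         9.01094893,  51.70964859, -12.32394226]), 'qvel': array([ 0.03938155, -0.04293478, -0.07950347, -0.18034814,  0.01830979,
       -0.04912788,  0.03643755]), 'joint_torque': array([-2.21265196e-03, -5.28498530e+01, -1.27146430e+00, -1.53837311e+01,
       -5.26147080e-02,  2.00499926e-03,  6.24470340e-05]), 'tcp_pos': array([ 0.14888701, -0.60641896,  0.23800802]), 'tool_rot': array([-1.79906374e+02,  4.59179516e-03,  1.38012405e+01]), 'ft_force': array([ 0.12247055, -0.1192248 , -1.45406561]), 'wrist_torque': array([-0.01069434,  0.03504483,  0.00856553]), 'finger_force': 0.0, 'gripper_width': 1.0007425034720565}
```

View pics/top0.png

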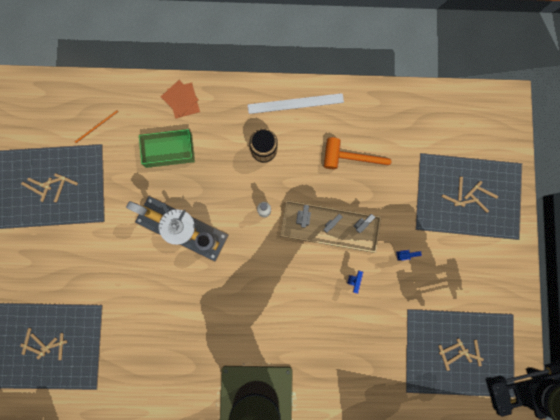

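View pics/scene0.png

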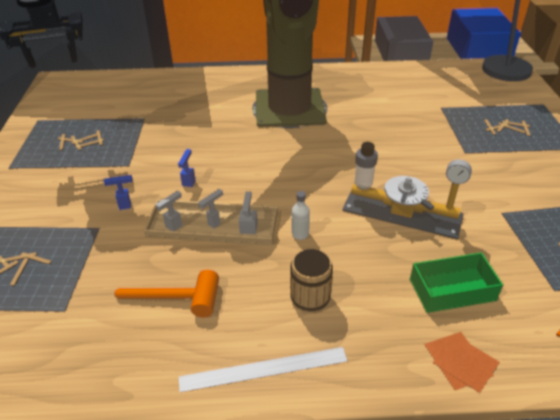

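The top view shows the tray at about (330,226) with keys at (304,214), (333,222) and (366,222), the valve stem at about (177,226), and the glue bottle at (264,210). The scene view shows the same keys at (248,212), (212,208) and (170,208). I'll enlarge both areas.

Run:
```python
from h import *
a=cv2.imread('pics/top0.png');b=cv2.imread('pics/scene0.png')
r=lambda i,x,y,w,h:cv2.resize(i[y:y+h,x:x+w],(400,300),interpolation=cv2.INTER_CUBIC)
m=np.vstack([np.hstack([r(a,275,190,112,84),r(a,125,185,112,84)]),np.hstack([r(b,144,170,140,105),r(b,340,140,140,105)])])
cv2.imwrite('pics/m0.png',m)
```

```text
(no output)
```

View pics/m0.png

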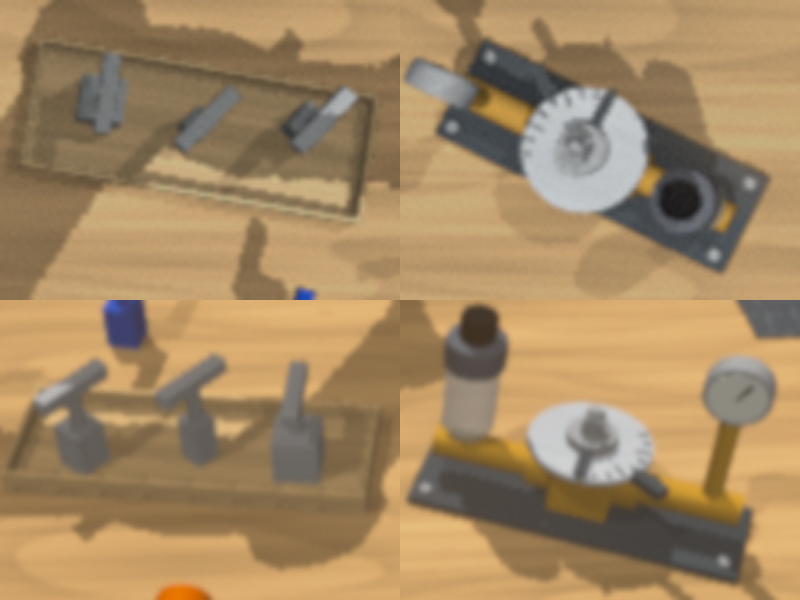

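The enlargement settles which key fits. The socket widths in the scene view are about 39, 29 and 40 mm once turned, so the middle key is the one at top (366,223) and scene (170,200). The small key stands in the middle and the large key is nearest the glue. The pointer tip is at top (297,211) and the clip at top (275,207). Next I measure them.

Run:
```python
from h import *
D={n:dict(np.load(f'pics/{n}0.npz')) for n in('top','scene')}
for n,d in D.items():
    hsv=cv2.cvtColor(d['img'],cv2.COLOR_RGB2HSV)
    S=hsv[...,1].astype(int)
    x0,y0,x1,y1=(280,200,385,255) if n=='top' else (145,180,285,245)
    m=np.zeros(S.shape,np.uint8); m[y0:y1,x0:x1]=(S[y0:y1,x0:x1]<75)
    k,l,st,ce=cv2.connectedComponentsWithStats(m)
    for i in range(1,k):
        if st[i,4]>25:print(n,st[i],ce[i])
    x0,y0,x1,y1=(150,200,210,250) if n=='top' else (375,165,440,215)
    m=np.zeros(S.shape,np.uint8); m[y0:y1,x0:x1]=((S<60)&(hsv[...,2]>150))[y0:y1,x0:x1]
    c,_=cv2.findContours(m,cv2.RETR_EXTERNAL,cv2.CHAIN_APPROX_NONE);c=max(c,key=cv2.contourArea)
    e=cv2.fitEllipse(cv2.convexHull(c));print(n,'dial',e,ray(d,*e[0],.073))
# zoomed
r=lambda i,x,y,w,h:cv2.resize(i[y:y+h,x:x+w,::-1],(400,300),interpolation=cv2.INTER_CUBIC)
a,b=D['top']['img'],D['scene']['img']
cv2.imwrite('pics/m1.png',np.vstack([np.hstack([r(a,345,205,40,30),r(a,157,205,40,30)]),np.hstack([r(b,145,185,60,45),r(b,375,165,80,60)])]))
```

```text
top [296 205  15  23 253] [303.49802372 216.51778656]
top [323 214  20  19 156] [332.07692308 222.95512821]
top [353 214  23  19 206] [363.27184466 223.07281553]
top dial ((176.23727416992188, 226.69744873046875), (34.43211364746094, 35.84833908081055), 47.51445770263672) [0.4980405  0.23600994 0.073     ]
scene [181 180  15   8  38] [188.23684211 183.84210526]
scene [198 189  25  39 434] [211.37327189 208.35023041]
scene [156 191  26  40 555] [170.38918919 211.61801802]
scene [239 192  18  42 536] [247.3488806 217.0130597]
scene dial ((406.26300048828125, 189.4034423828125), (27.25989532470703, 44.67915725708008), 99.18982696533203) [0.5041059  0.23648345 0.073     ]
```

View pics/m1.png

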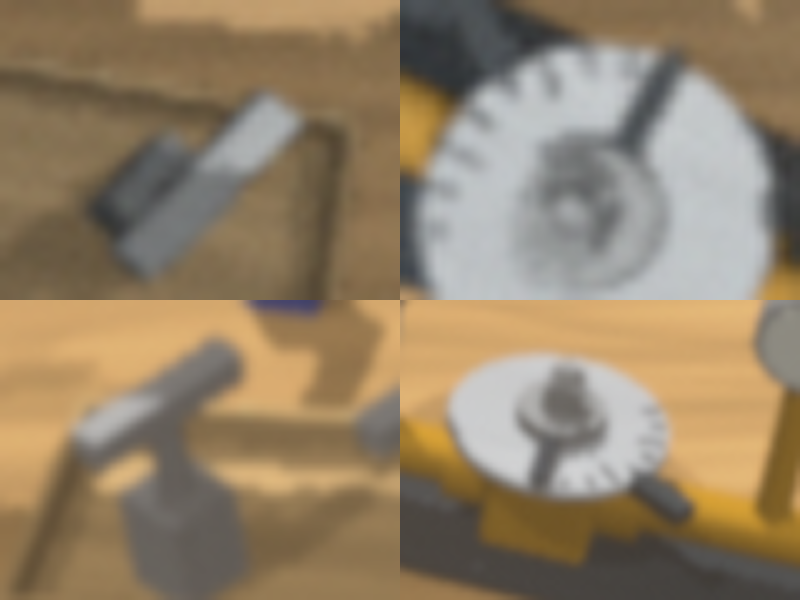

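```bash
cat > tri.py <<'E'
from h import *
def tri(*obs):
    A=[];b=[]
    for d,u,v in obs:
        R=np.array(d['R']);t=np.array(d['t']);c=-R.T@t
        r=R.T@np.array([(u-d['cx'])/d['fx'],(v-d['cy'])/d['fy'],1.]);r/=np.linalg.norm(r)
        P=np.eye(3)-np.outer(r,r);A.append(P);b.append(P@c)
    return np.linalg.solve(sum(A),sum(b))
E
python3 - <<'E'
from tri import *
T,S=[dict(np.load(f'pics/{n}0.npz')) for n in('top','scene')]
tc=lambda x,y,s,ox,oy:(ox+(x+.5)/s-.5,oy+(y+.5)/s-.5)
kt=tc(207,185,10,345,205);ks=tc(158,103,6.667,145,185)
print('key',ray(T,*kt,.083),ray(S,*ks,.083),tri((T,*kt),(S,*ks)))
e1=ray(T,*tc(284,108,10,345,205),.09);e2=ray(T,*tc(131,262,10,345,205),.09);d=e1-e2
print('bar top',np.linalg.norm(d),np.degrees(np.arctan2(d[1],d[0])))
f1=ray(S,*tc(84,145,6.667,145,185),.083);f2=ray(S,*tc(232,58,6.667,145,185),.083);d=f2-f1
print('bar sc',np.linalg.norm(d),np.degrees(np.arctan2(d[1],d[0])))
# valve: stem top z=.105, dial
st=tc(170,210,10,157,205);ss=tc(168,69,5,375,165)
print('stemtop',ray(T,*st,.105),ray(S,*ss,.105),tri((T,*st),(S,*ss)))
# collar z=.082
for nm,z,a,b in [('ptr',.078,tc(273,58,10,157,205),tc(141,188,5,375,165)),('ptrroot',.078,tc(225,150,10,157,205),tc(151,140,5,375,165))]:
    print(nm,ray(T,*a,z),ray(S,*b,z))
for nm,p in [('clip in',(237,180)),('clip out',(284,214))]: print(nm,ray(S,*tc(*p,5,375,165),.078))
# base plate corners from top, montage m0 scale 3.571 offset 125,185
C=np.array([ray(T,*tc(x-400,y,3.571,125,185),.008) for x,y in [(484,38),(769,178),(722,272),(436,132)]])
print(C.mean(0),[np.linalg.norm(C[i]-C[(i+1)%4]) for i in range(4)])
d=C[0]-C[1]+C[3]-C[2];print('valve +y dir',np.degrees(np.arctan2(d[1],d[0])))
d=C[0]-C[3]+C[1]-C[2];print('valve +x dir',np.degrees(np.arctan2(d[1],d[0])))
E
```

```text
key [ 0.51971353 -0.30024615  0.083     ] [ 0.5221526  -0.29922509  0.083     ] [ 0.51984627 -0.30021285  0.08116447]
bar top 0.06232279513965831 -44.25354237702235
bar sc 0.06098135411904787 133.67985543733695
stemtop [0.49890196 0.23636268 0.105     ] [0.50441959 0.23601379 0.105     ] [0.49923416 0.2375786  0.1008489 ]
ptr [0.54462564 0.21554452 0.078     ] [0.55371733 0.21672639 0.078     ]
ptrroot [0.5181351  0.22790486 0.078     ] [0.52117417 0.22852598 0.078     ]
clip in [0.55080045 0.26007518 0.078     ]
clip out [0.57450289 0.2747335  0.078     ]
[0.49900451 0.23524383 0.008     ] [np.float64(0.26857753888792696), np.float64(0.08710711125580681), np.float64(0.2673757129755419), np.float64(0.08797579529174669)]
valve +y dir 65.25765527268251
valve +x dir -24.34097172775286
```

The key is at about (0.520, -0.300) with its bar at 134°. Its measured height of 81 mm (expected 83) and bar length of 62 mm (expected 64) both fit. The stem is at about (0.500, 0.236). The pointer points at -23° in the world frame and the clip lies at about +28.5°.

I'll grasp at yaw 134, seat the key at yaw 67, then turn.

```bash
cat > go.py <<'E'
import sys
from h import *
from scipy.spatial.transform import Rotation as Ro
# args: x y z yaw (world TCP target) -> tool-frame shift mm & turn deg
def rel(x,y,z,yaw):
    s=sense();R=Ro.from_euler('xyz',s['tool_rot'],degrees=True)
    d=R.inv().apply(np.array([x,y,z])-s['tcp_pos'])*1000
    w=(R.inv()*Ro.from_euler('xyz',[180,0,yaw],degrees=True)).as_rotvec(degrees=True)
    print(np.round(d,1),np.round(w,1),'| q',np.round(s['joint_pos']),s['tcp_pos'].round(4),s['tool_rot'].round(1),'F',s['ft_force'].round(1),'t',round(s['t'],2),'w',s['gripper_width'].round(3))
if __name__=='__main__': rel(*map(float,sys.argv[1:5]))
E
python3 go.py .5205 -.300 .17 134
```

```text
Traceback (most recent call last):
  File "go.py", line 10, in <module>
    if __name__=='__main__': rel(*map(float,sys.argv[1:5]))
                             ~~~^^^^^^^^^^^^^^^^^^^^^^^^^^^
  File "go.py", line 9, in rel
    print(np.round(d,1),np.round(w,1),'| q',np.round(s['joint_pos']),s['tcp_pos'].round(4),s['tool_rot'].round(1),'F',s['ft_force'].round(1),'t',round(s['t'],2),'w',s['gripper_width'].round(3))
                                                                                                                                                                     ^^^^^^^^^^^^^^^^^^^^^^^^
AttributeError: 'float' object has no attribute 'round'
```

```bash
sed -i "s/s\['gripper_width'\].round(3)/round(s['gripper_width'],3)/" go.py; python3 go.py .5205 -.300 .17 134
```

```text
[ 434.  -208.8   68.3] [-1.000e-01 -1.000e-01 -1.202e+02] | q [ 78.  40. -11.  90.   9.  52. -12.] [ 0.1489 -0.6064  0.238 ] [-179.9    0.    13.8] F [ 0.1 -0.1 -1.5] t 0.1 w 1.001
```

Emit:
{"method": "jog_arm", "body": {
  "rows": [
    [55,-26,0,0,0,-10,0.6],
    [110,-52,0,0,0,-20,0.6],
    [165,-78,5,0,0,-30,0.6],
    [220,-104,10,0,0,-40,0.6],
    [275,-130,15,0,0,-50,0.6],
    [330,-156,20,0,0,-60,0.6],
    [385,-182,25,0,0,-70,0.6],
    [434,-209,30,0,0,-80,0.6],
    [434,-209,40,0,0,-90,0.6],
    [434,-209,50,0,0,-100,0.6]
  ],
  "grip_force": 40
}}

```text
t: 1.35
tcp_pos: [0.5211, -0.2995, 0.188]
tool_rot: [-180.0, -0.0, 114.2]
ft_force: [-0.6, 0.4, -0.4]
gripper_width: 0.599
finger_force: 0.0
```

```bash
python3 go.py .5205 -.300 .17 134
```

```text
[-0.2 -0.7 18. ] [ -0.   -0.  -19.8] | q [ 45.  45. -35.  96.  32.  50.  21.] [ 0.5211 -0.2995  0.188 ] [-180.    -0.   114.2] F [-0.6  0.4 -0.4] t 1.35 w 0.599
```

Emit:
{"method": "jog_arm", "body": {
  "rows": [
    [0,-1,15,0,0,-10,0.6],
    [0,-1,30,0,0,-20,0.6],
    [0,-1,55,0,0,-20,0.6],
    [0,-1,70,0,0,-20,0.6],
    [0,-1,70,0,0,-20,0.6]
  ]
}}

```text
t: 1.98
tcp_pos: [0.519, -0.3007, 0.1176]
tool_rot: [-179.9, -0.1, 133.8]
ft_force: [0.0, 0.4, 0.2]
gripper_width: 0.597
finger_force: 0.0
```

```bash
python3 go.py .5205 -.300 .064 134
python3 - <<'E'
from h import *
a=snap('top','top1')['img'];b=snap('scene','scene1')['img']
r=lambda i,x,y,w,h:cv2.resize(i[y:y+h,x:x+w,::-1],(400,300),interpolation=cv2.INTER_CUBIC)
cv2.imwrite('pics/m2.png',np.hstack([r(a,325,185,80,60),r(b,125,150,100,75)]))
E
```

```text
[-0.7  1.7 53.6] [-0.1 -0.1 -0.2] | q [ 46.  51. -36.  99.  41.  44.  32.] [ 0.519  -0.3007  0.1176] [-1.799e+02 -1.000e-01  1.338e+02] F [0.  0.4 0.2] t 1.98 w 0.597
```

View pics/m2.png

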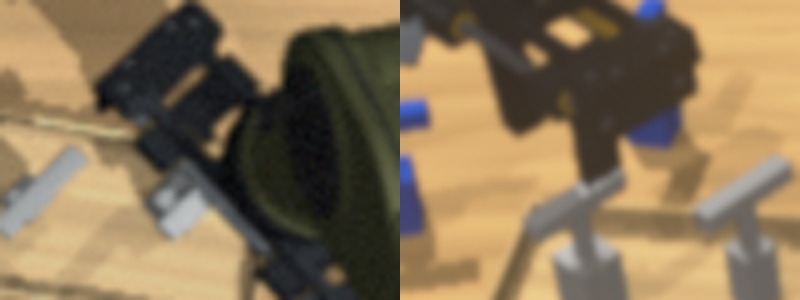

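The picture shows the gripper above the fitting key. The near finger tip is at m2 (603,180), just above the bar, and the bar lies between the fingers. I'll descend and grip.

Emit:
{"method": "jog_arm", "body": {
  "rows": [
    [0,1,20,0,0,0,0.6],
    [0,1,40,0,0,0,0.6],
    [0,1,53,0,0,0,0.6],
    [0,1,53,0,0,0,0.6],
    [0,1,53,0,0,0,0],
    [0,1,53,0,0,0,0],
    [0,1,53,0,0,0,0],
    [0,1,53,0,0,0,0],
    [0,1,53,0,0,0,0]
  ],
  "grip_force": 45
}}

```text
t: 3.2
tcp_pos: [0.5208, -0.3004, 0.066]
tool_rot: [180.0, 0.0, 133.8]
ft_force: [0.7, -0.4, 0.6]
gripper_width: 0.15
finger_force: 44.9
```

```bash
python3 go.py .5205 -.300 .256 134
```

```text
[ 3.0e-01  1.0e-01 -1.9e+02] [ 0.   0.  -0.2] | q [ 44.  55. -33. 100.  45.  39.  29.] [ 0.5208 -0.3004  0.066 ] [180.    0.  133.8] F [ 0.7 -0.4  0.6] t 3.2 w 0.15
```

Emit:
{"method": "jog_arm", "body": {
  "rows": [
    [0,0,-20,0,0,0,0],
    [0,0,-50,0,0,0,0],
    [0,0,-90,0,0,0,0],
    [0,0,-140,0,0,0,0],
    [0,0,-180,0,0,0,0],
    [0,0,-195,0,0,0,0],
    [0,0,-195,0,0,0,0]
  ]
}}

```text
t: 4.08
tcp_pos: [0.5205, -0.3003, 0.2613]
tool_rot: [180.0, 0.1, 133.8]
ft_force: [-1.3, 0.3, -2.9]
gripper_width: 0.154
finger_force: 44.9
```

```bash
python3 go.py .5005 .236 .262 67
python3 - <<'E'
from h import *
a=snap('top','top2')['img'];b=snap('scene','scene2')['img']
r=lambda i,x,y,w,h:cv2.resize(i[y:y+h,x:x+w,::-1],(400,300),interpolation=cv2.INTER_CUBIC)
cv2.imwrite('pics/m3.png',np.hstack([r(a,315,175,100,75),r(b,105,70,160,120)]))
E
```

```text
[400.9 356.7  -1.2] [ 0.   0.1 66.8] | q [ 49.  41. -43.  92.  31.  60.  41.] [ 0.5205 -0.3003  0.2613] [1.800e+02 1.000e-01 1.338e+02] F [-1.3  0.3 -2.9] t 4.08 w 0.154
```

View pics/m3.png

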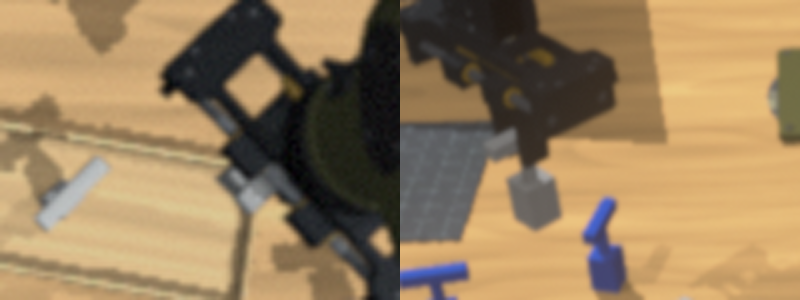

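The key hangs upright in the gripper, with its socket at m3 (535,198). I'll check the socket's position against the TCP using colour.

Run:
```python
from h import *
S=dict(np.load('pics/scene2.npz'))
h=cv2.cvtColor(S['img'],cv2.COLOR_RGB2HSV).astype(int)
m=np.zeros(h.shape[:2],np.uint8); m[134:170,140:175]=((h[...,1]<75)&(h[...,2]>85))[134:170,140:175]
k,l,st,ce=cv2.connectedComponentsWithStats(m)
for i in range(1,k):
    if st[i,4]>30: print(st[i],ce[i])
X=np.array([.5205,-.3003,.2205]);print(proj(S,X))
a=np.radians(133.8)
C=[proj(S,X+[14*(i*np.cos(a)-j*np.sin(a))/1000,14*(i*np.sin(a)+j*np.cos(a))/1000,k*.02]) for i in(1,-1) for j in (1,-1) for k in (1,-1)]
print(np.min(C,0),np.max(C,0))
```

```text
[148 136  21  26 385] [158.25454545 148.26753247]
[157.77250611 148.10863492]
[146.30274007 134.46017545] [168.95921553 161.80096585]
```

Emit:
{"method": "jog_arm", "body": {
  "rows": [
    [30,27,0,0,0,6,0],
    [72,64,0,0,0,13,0],
    [114,102,0,0,0,20,0],
    [156,139,0,0,0,27,0],
    [198,176,0,0,0,34,0],
    [240,214,0,0,0,41,0],
    [282,251,0,0,0,48,0],
    [324,288,0,0,0,55,0],
    [366,326,0,0,0,62,0],
    [401,357,0,0,0,67,0]
  ]
}}

```text
t: 5.42
tcp_pos: [0.4993, 0.2383, 0.2589]
tool_rot: [-179.9, 0.1, 66.7]
ft_force: [-0.2, -0.9, -2.1]
gripper_width: 0.15
finger_force: 44.9
```

Emit:
{"method": "jog_arm", "body": {
  "rows": [
    [0,0,0,0,0,0,0],
    [0,0,0,0,0,0,0]
  ]
}}

```text
t: 5.68
tcp_pos: [0.5, 0.2349, 0.2591]
tool_rot: [-179.9, 0.2, 66.8]
ft_force: [0.0, -0.5, -1.0]
gripper_width: 0.154
finger_force: 44.9
```

```bash
python3 go.py .501 .236 .2 67
python3 - <<'E'
from h import *
a=snap('top','top3')['img'];b=snap('scene','scene3')['img']
r=lambda i,x,y,w,h:cv2.resize(i[y:y+h,x:x+w,::-1],(400,300),interpolation=cv2.INTER_CUBIC)
cv2.imwrite('pics/m4.png',np.hstack([r(a,137,190,80,60),r(b,350,105,120,90)]))
d=dict(np.load('pics/scene3.npz'));s=sense()['tcp_pos'];print(proj(d,s+[0,0,-.021-.040]),proj(d,s+[0,0,-.061+.0]))
E
```

```text
[ 1.6  0.6 59.1] [-0.1  0.2 -0.2] | q [-16.  34. -23. 100.  16.  49. -70.] [0.5    0.2349 0.2591] [-179.9    0.2   66.8] F [ 0.  -0.5 -1. ] t 5.67 w 0.154
[413.47457628 142.52848012] [413.47457628 142.52848012]
```

View pics/m4.png

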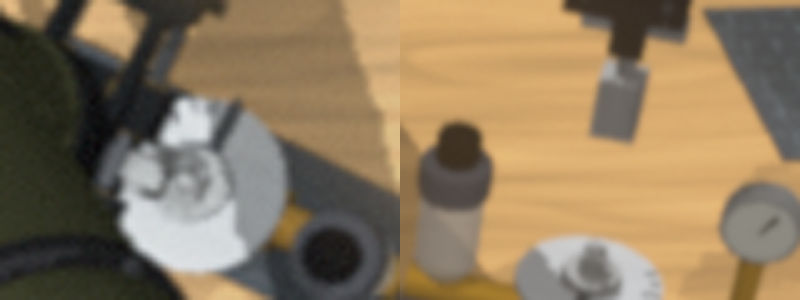

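Run:
```python
from tri import *
S=dict(np.load('pics/scene3.npz'));T=dict(np.load('pics/top0.npz'))
s=np.array([.5,.2349,.2591])
print('tilt',proj(S,s-[0,0,.061])-proj(S,s-[0,0,.021]))
h=cv2.cvtColor(S['img'],cv2.COLOR_RGB2HSV).astype(int)
m=np.zeros(h.shape[:2],np.uint8); m[122:150,400:430]=((h[...,1]<75)&(h[...,2]>70))[122:150,400:430]
k,l,st,ce=cv2.connectedComponentsWithStats(m);i=1+np.argmax(st[1:,4]);print(st[i],ce[i])
a=np.radians(66.8);X=s-[0,0,.041]
C=np.array([proj(S,X+[14*(i*np.cos(a)-j*np.sin(a))/1000,14*(i*np.sin(a)+j*np.cos(a))/1000,k*.02]) for i in(1,-1) for j in (1,-1) for k in (1,-1)])
hu=cv2.convexHull(C.astype(np.float32));mm=cv2.moments(hu);e=[mm['m10']/mm['m00'],mm['m01']/mm['m00']]
print('exp',C.min(0),C.max(0),e,'err mm',(ray(S,*ce[i],X[2])-ray(S,*e,X[2]))*1000)
# stem in scene3: bright/dark? tip blob centre via montage
for z,p in((.105,(597-400,244)),(.098,(597-400,252))): print('stem',ray(S,350+(p[0]+.5)/3.333-.5,105+(p[1]+.5)/3.333-.5,z))
# dial ellipse fit both pictures, recorded
```

```text
tilt [-3.02575415 16.06795792]
[408 122  17  25 305] [415.30491803 134.05245902]
exp [405.98695545 121.89641413] [424.67600041 147.39146491] [415.2443664813447, 134.57029414099995] err mm [-1.93618472  0.59610571  0.        ]
stem [0.50254348 0.23770322 0.105     ]
stem [0.50238924 0.23880391 0.098     ]
```

```bash
python3 go.py .5015 .2367 .172 67
```

```text
[ 3.1 -0.3 87.7] [-0.   0.2 -0.3] | q [-16.  34. -23. 100.  16.  49. -70.] [0.5007 0.234  0.2597] [-180.     0.2   66.7] F [ 0.5 -0.  -0.7] t 5.78 w 0.148
```

Emit:
{"method": "jog_arm", "body": {
  "rows": [
    [2.5,0,30,0,0,0,0],
    [2.5,0,60,0,0,0,0],
    [2.5,0,80,0,0,0,0],
    [2.5,0,88,0,0,0,0],
    [2.5,0,92,0,0,0,0],
    [2.5,0,95,0,0,0,0],
    [2.5,0,98,0,0,0,0],
    [2.5,0,98,0,0,0,0]
  ]
}}

```text
t: 6.78
tcp_pos: [0.5017, 0.2386, 0.1628]
tool_rot: [180.0, -0.0, 66.8]
ft_force: [-0.3, 0.6, -1.3]
gripper_width: 0.145
finger_force: 44.9
```

```bash
python3 go.py .5015 .2367 .143 67
```

```text
[-1.9  0.6 19.8] [ 0.  -0.  -0.2] | q [-19.  41. -19. 106.  21.  37. -74.] [0.5017 0.2386 0.1628] [180.   -0.   66.8] F [-0.3  0.6 -1.3] t 6.78 w 0.145
```

Emit:
{"method": "jog_arm", "body": {
  "rows": [
    [-0.5,0,3,0,0,0,0],
    [-0.5,0,6,0,0,0,0],
    [-0.5,0,9,0,0,0,0],
    [-0.5,0,9,0,0,0,0]
  ]
}}

```text
t: 7.28
tcp_pos: [0.5009, 0.2377, 0.1531]
tool_rot: [-180.0, 0.1, 66.8]
ft_force: [-1.1, -1.1, -2.2]
gripper_width: 0.152
finger_force: 44.9
```

```bash
python3 go.py .5015 .2367 .143 67
```

```text
[-0.7  1.  10.1] [-0.   0.1 -0.2] | q [-19.  42. -19. 106.  22.  35. -74.] [0.5009 0.2377 0.1531] [-1.80e+02  1.00e-01  6.68e+01] F [-1.1 -1.1 -2.2] t 7.28 w 0.152
```

Emit:
{"method": "jog_arm", "body": {
  "rows": [
    [0,0,3,0,0,0,0],
    [0,0,6,0,0,0,0],
    [0,0,9,0,0,0,0],
    [0,0,10,0,0,0,0],
    [0,0,10,0,0,0,0]
  ]
}}

```text
t: 7.9
tcp_pos: [0.5011, 0.2378, 0.1434]
tool_rot: [-180.0, 0.1, 66.8]
ft_force: [-1.7, -2.2, -3.0]
gripper_width: 0.148
finger_force: 44.9
```

```bash
python3 go.py .5015 .2367 .143 67
```

```text
[-0.9  0.8  0.4] [-0.   0.1 -0.2] | q [-19.  43. -18. 107.  22.  34. -75.] [0.5011 0.2378 0.1434] [-1.80e+02  1.00e-01  6.68e+01] F [-1.7 -2.2 -3. ] t 7.9 w 0.148
```

Emit:
{"method": "jog_arm", "body": {
  "rows": [
    [0,0,1,0,0,0,0],
    [0,0,2,0,0,0,0],
    [0,0,2,0,0,0,0]
  ]
}}

```text
t: 8.28
tcp_pos: [0.5016, 0.2381, 0.1429]
tool_rot: [179.9, -0.0, 66.8]
ft_force: [-4.6, -2.3, 9.0]
gripper_width: 0.153
finger_force: 45.0
```

Contact came at TCP z 0.143, exactly the predicted seated height. I'll ease off the push and turn part-way.

Emit:
{"method": "jog_arm", "body": {
  "rows": [
    [0,0,-1,0,0,-6,0],
    [0,0,-1,0,0,-12,0],
    [0,0,-1,0,0,-18,0],
    [0,0,-1,0,0,-24,0],
    [0,0,-1,0,0,-30,0],
    [0,0,-1,0,0,-36,0],
    [0,0,-1,0,0,-42,0],
    [0,0,-1,0,0,-46,0],
    [0,0,-1,0,0,-46,0]
  ]
}}

```text
t: 9.4
tcp_pos: [0.5011, 0.2374, 0.1429]
tool_rot: [-179.9, 0.0, 112.7]
ft_force: [-4.2, -3.2, 5.2]
gripper_width: 0.151
finger_force: 45.1
```

```bash
python3 go.py .5015 .2367 .143 120
python3 - <<'E'
from h import *
a=snap('top','top4')['img'];b=snap('scene','scene4')['img']
r=lambda i,x,y,w,h:cv2.resize(i[y:y+h,x:x+w,::-1],(400,300),interpolation=cv2.INTER_CUBIC)
cv2.imwrite('pics/m5.png',np.hstack([r(a,157,205,40,30),r(b,375,165,80,60)]))
E
```

```text
[-0.8  0.1 -0.1] [-0.1  0.  -7.3] | q [-12.  45. -31. 106.  35.  39. -41.] [0.5011 0.2374 0.1429] [-179.9    0.   112.7] F [-4.2 -3.2  5.2] t 9.4 w 0.151
```

View pics/m5.png

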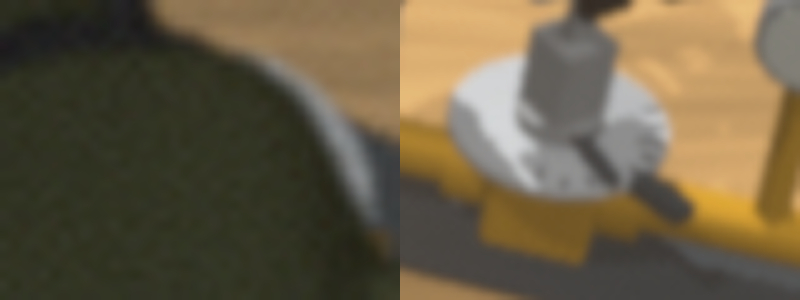

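The scene crop shows the socket seated on the collar. The pointer runs from (583,145) to (618,184) and is short of the clip, which runs from (637,181) to (686,211).

```bash
cat > ang.py <<'E'
from tri import *
from go import rel
def angs(name):
    S=dict(np.load(f'pics/{name}.npz'))
    g=cv2.cvtColor(S['img'],cv2.COLOR_RGB2GRAY).astype(np.float32)
    # polar unwarp at z=.079 about dial centre seen by this camera
    c=np.array([.5032,.2367]);th=np.radians(np.arange(-10,60,.5))
    for r in (.030,.036,.042,.047,.052,.058,.064,.070,.075):
        p=np.array([proj(S,[c[0]+r*np.cos(t),c[1]+r*np.sin(t),.079]) for t in th],np.float32)
        v=cv2.remap(g,p[None,:,0],p[None,:,1],cv2.INTER_CUBIC)[0]
        print(int(r*1000),' '.join(str(int(x)) for x in v[::5]), end=' | ')
        i=np.argmin(cv2.GaussianBlur(v[None],(9,1),0)); w=np.clip((v[i]+25)-v,0,None); w[np.abs(np.arange(len(v))-i)>24]=0
        print('dark',round(float(np.degrees((w*th).sum()/w.sum())),1))
E
python3 - <<'E'
from ang import *
angs('scene4')
E
```

```text
30 140 140 139 133 126 111 96 81 74 69 71 76 89 101 115 124 132 138 140 141 141 142 142 141 141 142 142 141 | dark 13.1
36 144 144 143 142 134 122 107 87 75 70 71 78 91 110 125 136 139 141 141 142 141 140 140 139 137 135 134 133 | dark 13.4
42 143 143 144 144 139 129 113 94 78 71 71 82 101 120 132 136 136 137 138 138 136 132 129 127 128 126 122 121 | dark 13.4
47 131 137 143 142 133 121 110 97 82 72 72 87 109 125 126 119 113 120 126 125 121 115 117 124 129 129 129 134 | dark 13.4
52 128 137 141 140 132 125 122 111 97 87 92 108 115 106 90 82 84 93 107 117 125 133 140 147 151 157 161 166 | dark 28.0
58 123 123 122 122 122 123 121 115 108 107 106 92 74 64 66 67 72 87 111 139 156 166 167 167 167 169 170 172 | dark 25.2
64 94 94 95 95 96 98 100 100 103 102 95 82 69 63 65 67 69 79 100 133 156 168 172 171 170 169 169 170 | dark 25.0
70 89 89 90 90 89 91 94 95 98 99 97 87 71 62 63 66 69 83 121 153 170 173 174 174 174 172 170 169 | dark 25.2
75 90 90 91 86 85 87 89 90 92 93 92 87 72 62 62 65 70 96 137 164 171 173 176 178 176 176 174 172 | dark 24.9
```

Emit:
{"method": "jog_arm", "body": {
  "rows": [
    [0,0,0,0,0,-5,0],
    [0,0,0,0,0,-10,0],
    [0,0,0,0,0,-14,0],
    [0,0,0,0,0,-14,0]
  ]
}}

```text
t: 10.0
tcp_pos: [0.5013, 0.2374, 0.1429]
tool_rot: [-179.9, 0.1, 126.7]
ft_force: [-3.8, -4.1, 4.9]
gripper_width: 0.152
finger_force: 45.1
```

Run:
```python
from ang import *
rel(.5015,.2367,.143,120)
b=snap('scene','scene5')['img'];snap('top','top5')
angs('scene5')
T=dict(np.load('pics/top0.npz'));g=cv2.cvtColor(T['img'],cv2.COLOR_RGB2GRAY).astype(np.float32)
print('top0')
th=np.radians(np.arange(-40,61,2.5))
for r in (.035,.042,.047,.052,.058,.064,.070,.075):
    p=np.array([proj(T,[.4985+r*np.cos(t),.236+r*np.sin(t),.079]) for t in th],np.float32)
    v=cv2.remap(g,p[None,:,0],p[None,:,1],cv2.INTER_CUBIC)[0];print(int(r*1e3),' '.join(str(int(x)) for x in v))
z=lambda i,x,y,w,h:cv2.resize(i[y:y+h,x:x+w,::-1],(400,300),interpolation=cv2.INTER_CUBIC)
cv2.imwrite('pics/m6.png',np.hstack([z(b,395,180,48,36),cv2.convertScaleAbs(z(T['img'],157,195,40,30),alpha=1.8)]))
```

```text
[-0.6 -0.3 -0.1] [-0.1  0.1  6.7] | q [-10.  46. -35. 106.  39.  41. -31.] [0.5013 0.2374 0.1429] [-1.799e+02  1.000e-01  1.267e+02] F [-3.8 -4.1  4.9] t 10.0 w 0.152
30 141 141 141 141 141 140 140 138 133 125 113 100 86 77 71 69 73 81 91 108 125 146 169 183 193 204 210 212 | dark 27.0
36 145 145 145 144 144 144 144 142 138 131 116 102 89 79 73 71 74 85 103 132 154 177 195 201 203 204 203 202 | dark 26.7
42 144 144 145 145 143 139 140 140 135 125 115 107 97 85 74 71 77 95 114 139 160 174 182 189 191 190 185 183 | dark 26.8
47 131 138 144 143 133 126 130 138 136 126 116 111 104 89 74 69 77 99 121 142 153 161 172 185 192 190 184 180 | dark 27.1
52 129 137 142 141 134 129 136 140 137 129 125 120 103 81 68 67 74 91 119 140 153 158 164 169 171 171 175 177 | dark 26.8
58 124 123 123 123 122 123 123 121 119 116 110 92 73 63 65 67 73 87 113 141 156 167 169 169 169 169 171 173 | dark 25.0
64 95 95 95 96 97 99 101 102 103 102 96 83 70 64 65 67 69 79 100 133 158 169 172 172 171 171 170 171 | dark 25.1
70 89 90 91 91 89 92 95 96 98 99 97 87 71 63 63 66 70 83 121 154 171 173 175 176 175 173 171 1
[... 677 characters left out ...]
6 126 127 126 119 106 92 79 73 70 70 67 63 65 74 76 76 81 77 70 66 68 62 68 78 97 114 127
58 112 113 116 116 118 118 117 117 118 116 110 110 109 109 110 110 110 111 108 108 107 97 83 68 58 56 59 68 80 81 79 73 61 55 52 52 55 75 107 129 140
64 121 121 121 117 116 113 112 110 109 110 113 113 112 114 113 112 115 114 115 115 114 114 113 109 93 72 59 66 78 82 79 66 54 54 55 54 55 63 95 118 138
70 120 122 122 120 113 113 113 115 114 113 113 111 110 111 110 110 108 108 108 107 109 112 112 114 114 108 89 76 78 80 77 69 65 54 50 54 51 56 78 114 135
75 116 123 143 153 144 133 125 115 113 111 109 107 108 107 105 107 106 105 105 106 106 105 105 107 106 109 107 90 79 82 82 76 75 67 57 54 56 53 71 106 132
```

View pics/m6.png

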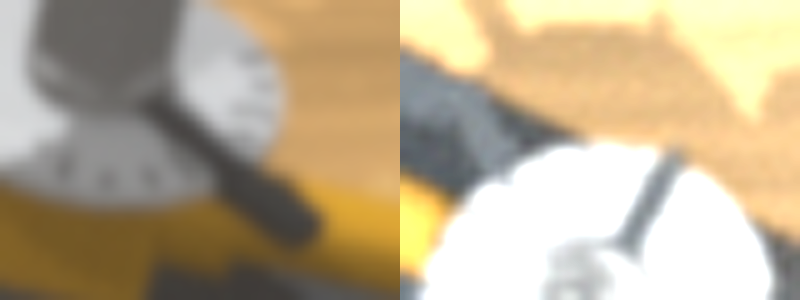

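The scene crop has the pointer at (160,100)→(230,170) and the clip at (225,165)→(310,235), so the two are nearly in line with a few degrees still to go CCW. The top view puts the clip at 32.5°, and the pointer is now at about 28–29°. I'll add 3°, release, retreat and look from above.

Emit:
{"method": "jog_arm", "body": {
  "rows": [
    [0,0,0,0,0,-3,0],
    [0,0,0,0,0,-3,0],
    [0,0,0,0,0,-3,0.6],
    [0,0,0,0,0,-3,0.6],
    [0,0,0,0,0,-3,0.6],
    [0,0,-15,0,0,-3,0.6],
    [0,0,-50,0,0,-3,0.6],
    [0,0,-90,0,0,-3,0.6],
    [0,0,-110,0,0,-3,0.6]
  ]
}}

```text
t: 11.22
tcp_pos: [0.5021, 0.2392, 0.2559]
tool_rot: [179.8, 0.0, 129.8]
ft_force: [1.0, -0.8, 0.4]
gripper_width: 0.598
finger_force: 0.0
```

```bash
python3 go.py .36 .05 .255 129.7
```

```text
[-5.440e+01 -2.303e+02 -1.000e-01] [0.2 0.  0.1] | q [ -5.  38. -42. 100.  30.  54. -20.] [0.5021 0.2392 0.2559] [179.8   0.  129.8] F [ 1.  -0.8  0.4] t 11.22 w 0.598
```

Emit:
{"method": "jog_arm", "body": {
  "rows": [
    [-35,-35,-5,0,0,0,0.6],
    [-70,-70,-5,0,0,0,0.6],
    [-105,-105,-5,0,0,0,0.6],
    [-140,-140,-5,0,0,0,0.6],
    [-171,-170,-5,0,0,0,0.6],
    [-171,-170,-5,0,0,0,0.6]
  ]
}}

```text
t: 11.98
tcp_pos: [0.48, -0.0061, 0.2581]
tool_rot: [-179.9, 0.1, 129.4]
ft_force: [0.4, 1.6, -0.0]
gripper_width: 0.602
finger_force: 0.0
```

```bash
cat > prof.py <<'E'
from h import *
def prof(name,c=(.4986,.2359),rs=(.036,.040,.044,.047,.050,.054,.058,.064,.070,.075)):
    T=dict(np.load(f'pics/{name}.npz'));g=cv2.cvtColor(T['img'],cv2.COLOR_RGB2GRAY).astype(np.float32)
    th=np.radians(np.arange(10,56,2.))
    for r in rs:
        p=np.array([proj(T,[c[0]+r*np.cos(t),c[1]+r*np.sin(t),.079]) for t in th],np.float32)
        v=cv2.remap(g,p[None,:,0],p[None,:,1],cv2.INTER_CUBIC)[0];print(int(r*1e3),' '.join(str(int(x)) for x in v))
E
python3 - <<'E'
from prof import *
T=snap('top','top6')['img'];b=snap('scene','scene6')['img'];prof('top6')
z=lambda i,x,y,w,h:cv2.resize(i[y:y+h,x:x+w,::-1],(400,300),interpolation=cv2.INTER_CUBIC)
cv2.imwrite('pics/m7.png',np.hstack([z(b,375,145,80,60),cv2.convertScaleAbs(z(T,157,200,40,30),alpha=1.3)]))
E
```

```text
36 152 151 149 142 134 125 116 105 88 73 63 62 69 84 103 120 135 145 154 165 180 198 209
40 154 151 145 130 116 113 114 105 93 76 67 65 71 86 106 122 136 144 149 154 162 178 198
44 159 157 150 140 127 120 114 108 93 76 63 63 76 94 117 136 156 172 173 163 159 172 193
47 145 144 141 135 125 115 115 107 93 75 66 65 77 100 126 147 165 179 177 164 156 157 173
50 95 94 96 95 93 87 82 75 68 63 59 61 64 75 88 98 111 115 111 108 102 112 120
54 94 79 71 64 62 61 60 59 58 60 62 61 60 61 62 59 59 58 58 60 61 77 97
58 117 111 101 88 75 67 61 57 58 62 64 63 65 64 60 59 61 60 62 60 62 77 103
64 128 128 128 127 122 107 88 69 58 56 61 64 62 63 61 59 61 61 62 61 58 65 86
70 121 122 124 125 126 127 126 112 90 78 80 86 86 79 76 75 65 60 62 59 59 60 75
75 118 117 118 118 118 120 120 123 116 100 89 89 92 89 87 89 79 69 62 61 61 59 68
```

View pics/m7.png

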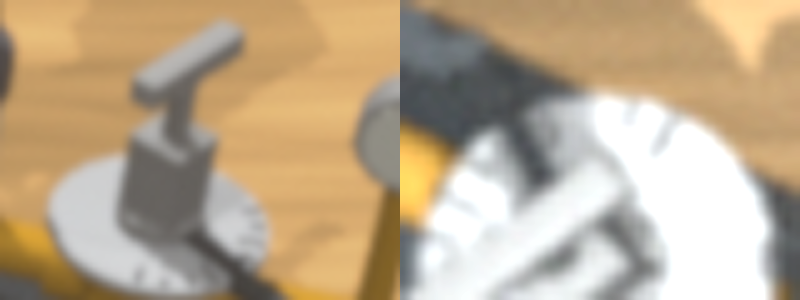

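The key stands seated in the scene crop, and the pointer runs into the clip at (240,265). From above, the pointer reads about 31° against about 32.8° for the clip. I'll check with an edge fit in the scene view, which doesn't depend on the centre estimate.

Run:
```python
from h import *
S=dict(np.load('pics/scene6.npz'));g=cv2.cvtColor(S['img'],cv2.COLOR_RGB2GRAY).astype(np.float32)
for cx,cy in((.5037,.2364),):
  a=np.radians(32);u=np.array([np.cos(a),np.sin(a)]);n=np.array([-u[1],u[0]])
  o=np.arange(-14,16,.25)
  for r in range(28,80,3):
    p=np.array([proj(S,[*(np.array([cx,cy])+u*r/1e3+n*q/1e3),.079]) for q in o],np.float32)
    v=cv2.remap(g,p[None,:,0],p[None,:,1],cv2.INTER_CUBIC)[0]
    d=np.gradient(cv2.GaussianBlur(v[None],(9,1),0)[0]);up=o[np.argmax(np.where(o>-2,d,-9))];lo=o[np.argmin(np.where(o<3,d,9))]
    print(r,'upper',up,'lower',lo,' '.join(str(int(x)) for x in v[::8]))
```

```text
28 upper 4.5 lower -5.0 139 137 131 120 104 86 75 71 80 100 133 164 190 205 208
31 upper 7.5 lower -5.0 139 138 132 120 103 85 74 71 82 104 137 173 194 205 206
34 upper 4.75 lower -5.25 139 136 127 115 100 82 73 72 87 109 146 179 194 198 195
37 upper 4.5 lower -4.75 135 126 117 110 97 85 75 74 88 115 154 178 190 192 186
40 upper 4.5 lower -4.5 125 118 115 113 102 87 75 74 90 117 144 163 178 184 187
43 upper 7.5 lower -4.75 120 116 117 115 102 83 73 73 86 101 121 141 158 174 186
46 upper 5.0 lower -5.0 119 119 121 116 100 82 72 72 82 97 122 139 153 172 182
49 upper 3.25 lower -7.75 122 125 121 108 90 74 69 76 93 114 132 140 153 164 168
52 upper 1.5 lower -8.0 122 116 103 88 74 67 69 79 98 112 125 137 148 157 161
55 upper 4.75 lower -11.0 100 88 75 69 67 67 69 78 93 109 130 146 156 162 163
58 upper 4.5 lower -13.25 81 69 64 66 66 67 70 80 95 116 137 150 159 165 166
61 upper 4.5 lower -13.25 74 66 64 66 67 68 71 77 90 109 128 146 158 164 167
64 upper 7.25 lower -13.25 74 67 64 66 67 68 69 73 86 100 122 145 159 167 170
67 upper 4.75 lower -13.25 73 67 64 65 67 68 71 77 89 107 133 153 164 170 173
70 upper 4.5 lower -13.25 71 64 63 65 69 74 80 88 103 123 146 160 167 170 174
73 upper 2.25 lower -13.25 69 64 65 72 79 85 91 99 116 136 153 163 167 171 175
76 upper 1.5 lower -13.25 68 66 69 75 83 89 93 102 121 138 155 165 168 172 174
79 upper 1.25 lower -13.25 69 66 68 74 78 81 87 102 125 144 159 165 168 170 171
```

The scene fit puts the pointer at 32° and the clip at about 30.7°. The top view gave 31.2° and 32.8°. Averaged, they agree to within about a degree. The key is seated and the arm is clear, so I'm handing in.

```bash
python3 -c "
from station import *
print(job_done())"
```

```text
the job is handed in; nothing more can be done
None
```

The middle key is fully down on the stem and left standing there, and the valve is open with its pointer on the clip to within about 1.5° by camera; job handed in at about 12 s, verdict not shown.

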